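# Knock the stand's locking pin home and lock it

### The job

Lock the overarm stand. Draw the mallet out of its low bay, stand it on the open worktop and let go, take it again by the handle, and with the head raised over the sprung pin under the stand's arm, knock the pin fully home with brisk blows of the mallet. Then set the mallet down standing on its head's face on the worktop clear of the stand, and turn the stand's locking knob clockwise until it clicks over to its far stop; leave the bottle, the dish and the vial standing where they are.

Things in the scene. Friction and masses are not known exactly. Their poses are not given: they have to be found in the camera images.
- stand: Grey fixed C-shaped stand (mm). Origin on the worktop under the pin; column at its +x side. Base plate x -80..110, y -65..65, 12 thick, with a tab x -80..-5, y 60..140 under the knob. Column x 61..105, y -32..32. Arm over the pin: x -28..105, y -22..22, z 150..176 (screw head to 188): only the mallet's head fits in above the pin, from the open -x or -y side; the knob is on the +y side.
- pin (a joint): Travel of the vertical steel pin, m: 0 = fully up, 0.024 = fully home. It moves straight down against about 8 N of spring friction and stays where it is driven. Pin head 18 mm across.
- pin_top (a point): Centre of the pin's top face (moves with the pin): 48 mm above the worktop with the pin fully up, 24 mm when home (4 mm above its guide boss, 38 mm across, top at 20 mm).
- lock_knob (a joint): Angle of the locking knob, rad: 0 = unlocked, grows clockwise seen from above, 1.3 = locked stop. A detent springs it back before 0.65 and on to 1.3 beyond it; peak about 0.12 N m.
- knob_grip (a point): Top centre of the black knob's grip bar, 47 mm above the worktop, on the knob's axis at (-45, 100) mm in the stand's frame. Its x axis is the bar's length (42 mm); the bar is 12 mm wide along y and stands 23 mm above the knob's disc (44 mm across, disc top 24 mm above the worktop).
- bay: Low aluminium bridge, fixed, open at the end that faces the robot. Origin on the worktop in the middle of its mouth; it runs 130 mm along its +x, is 80 mm wide outside and 70 mm inside (foot flanges 3 mm thick to y = +-65), roof underside 49 mm, top 53 mm; far end closed.
- bay_mouth (a point): The same point as the bay's origin, middle of its mouth on the worktop.
- mallet: Small mallet, 0.25 kg (mm). Head: upright cylinder 48 across, 50 high, white faces, metal middle; origin in the centre of its lower face, z up. Black handle level along +x from x 24 to 150, 20 wide, 24 high, centred 25 above the face. Stands by itself on its face. At the start the head is just outside the bay's mouth (axis 36 out), the handle under the bay's roof.
- mallet_grip (a point): Point on the middle of the mallet's handle, 100 mm from the head's axis, 25 mm above the lower face; x along the handle away from the head.
- bottle: White plastic bottle with a blue cap, 56 mm across, 118 mm high, loose, standing either in front of the stand or at its -y side. Origin in the middle of its foot.
- dish: Flat clear round dish, 68 mm across, 13 mm high, loose, at the other of those two places. Origin in the middle of its underside.
- vial: Brown glass vial with a black cap, 27 mm across, 62 mm high, loose, standing beside the bay's mouth. Origin in the middle of its foot.
Mind the look-alikes: they are no part of the job. Of the things shaped like the bay, the aluminium one is meant.

How it is judged:
By the outcome, as a careful person would: the job done as asked, in the order asked, and still so for the second after the job is handed in, with the robot touching nothing.
It also fails if it takes over 72 s, if anything falls off the work surface, if the arm or the gripper's body presses on something with over 40 N, if the wrist force passes 120 N, or if a joint passes its speed limit or range.

### The arm

A 6-joint arm with a two-finger parallel gripper is mounted at the origin on a cart in front of the work surface, level with it; the furniture and walls round the work are solid. World frame = base frame: x ahead of the robot, y to its left, z up, the work surface at z = 0. Lengths are in mm, angles in degrees, forces in N, time in s.
With the tool pointing down it reaches from about 350 to 850 mm from the base axis. Payload 8.1 kg.
Tool frame: the origin (TCP) lies midway between the tips of the shut fingers; the grasp point (between the pads) lies 19 mm behind it (r.pinch_z is the distance from the TCP to the grasp point, in mm); z points along the fingers, y is the line along which they close (so a half turn about z gives the same grasp; the last joint's range is limited). The gripper opens to 85 mm and grips with 20 to 120 N. Pads are 22 mm wide; open, the fingers measure 114 mm over their backs; the gripper's body (76 mm by 85 mm) begins 54 mm behind the grasp point. The pads swing forward as they close: fully open they stand 13 mm farther back than shut.
Start: joints at [61.054, 7.471, 85.268, -0, 87.261, -4.893], TCP at [244.526, 547.916, 231.292] pointing down, gripper open.
Joint ranges: [-169.43, 169.43], [-51.17, 129.36], [1.28, 143.12], [-76.62, 256.62], [0, 156.53], [-152.29, 152.29]. Speed limits (degrees/s): [136.94, 136.94, 159.86, 180, 180, 180].

### API

Orientations are given as [roll, pitch, yaw] about the fixed x, y, z axes, in that order (R = Rz(yaw) Ry(pitch) Rx(roll)).
In Python, from bench import sensors, optics, job, r gives the robot as it stands.
- The arm moves only by the tool play_rows, never from a script. Its argument "motion" is a list that holds one entry, the list of rows, each a list of 6 numbers: the shift along the tool's x, y, z in cm, then the turn, a rotation vector about the tool's x, y, z in degrees. In form: [[[x, y, z, ax, ay, az], ...]]. A call has 1 to 5 rows; each row is the pose to reach, as a shift and turn from the pose commanded when the call began, along the tool's axes at that moment; what a row does not reach only later rows make up. A row lasts 1/10 s, in which the tool goes at most 50 mm and 8.59 degrees, less where a joint would pass 70% of its speed; a pose out of reach is approached as far as the arm can. A call with a gripper value outside its range is refused whole. "jaw" is the opening, from 0 (shut) to 1 (fully open), set as the call begins (left out, the last holds). The fingers move at their own pace and stop on an object; "squeeze" is the grip in N (left out, the last holds). Time passes only in rows, so rows that repeat a pose let the fingers close. It gives the time, the measured TCP pose, the force, the opening and the grip force at its end, in the units of the state.
- sensors.sense(): the state, without advancing time (a new reading comes with each control period).
- optics.snapshot(name): name is "side" or "top" or "wrist"; returns a dict with "pixels" (480x640x3 uint8, red, green, blue), "mtx" (3x3 intrinsics, pixels), "R" (3x3) and "t" (3): a world point X has camera coordinates R X + t; the wrist camera has in their place "T_tool_cam" (4x4, takes a point from camera to tool coordinates, whose origin is the TCP and whose axes are the flange's). Camera axes: x right, y down, z forward; pixel columns grow to the right and rows downward; lengths in mm; the calibration is good to about 2 mm. A picture is of the moment at which its call begins: read the wrist's pose just before it. There is no depth.
- job.hand_in(): hands the job in; it is judged then, once.
The state is a dict: "time": time; "joint_pos": joint angles; "qd": joint speeds; "joint_efforts": joint torques, N m; "tool_pos": TCP position; "tcp_rot": TCP orientation; "ft_force": force on the tool from outside, world axes, zero at the start; "wrist_torque": the same for the moment, N m; "finger_gap": finger opening in mm; "grip_force": force on a finger pad.
Only numpy, scipy, OpenCV 4.12 (cv2) and the standard library are available. Lean on these libraries where they do the work, as an engineer would, in place of code of your own. Each camera call takes 0.05 s, during which the arm holds its last target. There are 200 camera calls.

## Working session

There is one attempt and no reset: what is moved stays moved. The work goes in short steps, Python scripts to look and compute and a tool call to move; the robot and the scene stay as the last step left them, time stands still between calls to the robot, and variables do not carry over. Pictures are saved under pics/ and viewed, at most 10 in all, crops included, and the job is handed in when it is done.

Besides the shell and the picture viewer there is one more tool, called after ">>>" by a JSON object that holds its "fn" and its "kwargs", one argument or row to a line. play_rows: Moves the arm, as the interface text tells. Its arguments: {"type":"object","properties":{"motion":{"type":"array","items":{"type":"array","items":{"type":"array","items":{"type":"number"}}}},"jaw":{"type":"number"},"squeeze":{"type":"number"}},"required":["motion"]}

```bash
mkdir -p pics; python3 - <<'E'
from bench import sensors, optics, job, r
import cv2,numpy as np,pickle
s=sensors.sense(); print(s['tool_pos'],s['tcp_rot'],s['finger_gap'],r.pinch_z)
for n in("top","side"):
    d=optics.snapshot(n); pickle.dump(d,open(n+'0.pkl','wb'))
    cv2.imwrite(f'pics/{n}0.png',d['pixels'][:,:,::-1]); print(n,np.round(d['mtx'],1).tolist(),np.round(-d['R'].T@d['t'],0),np.round(d['R'],3).tolist())
E
```

```text
[244.24299934 547.43217192 230.21982933] [-1.79893575e+02 -1.02086062e-02  1.55949102e+02] 85.35070879135587 18.700000000000003
top [[591.8, 0.0, 324.7], [0.0, 591.8, 244.0], [0.0, 0.0, 1.0]] [ 283.  -82. 1421.] [[-0.02, -1.0, 0.005], [-0.985, 0.019, -0.17], [0.17, -0.008, -0.985]]
side [[606.9, 0.0, 314.3], [0.0, 606.9, 248.8], [0.0, 0.0, 1.0]] [ 261. -842. 1504.] [[0.952, -0.307, 0.007], [-0.267, -0.838, -0.476], [0.152, 0.451, -0.879]]
```

View pics/top0.png

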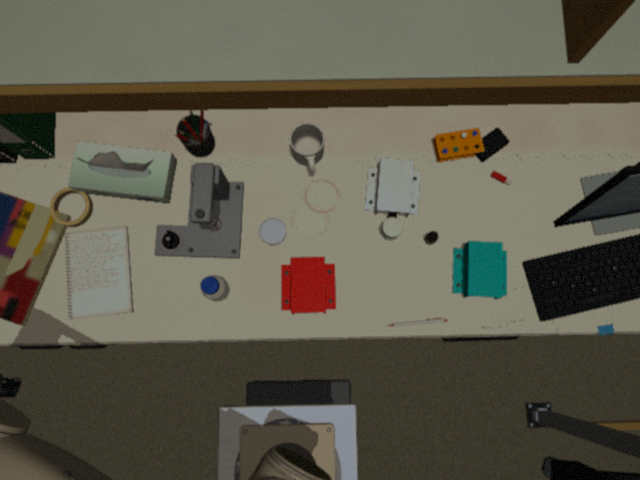

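View pics/side0.png

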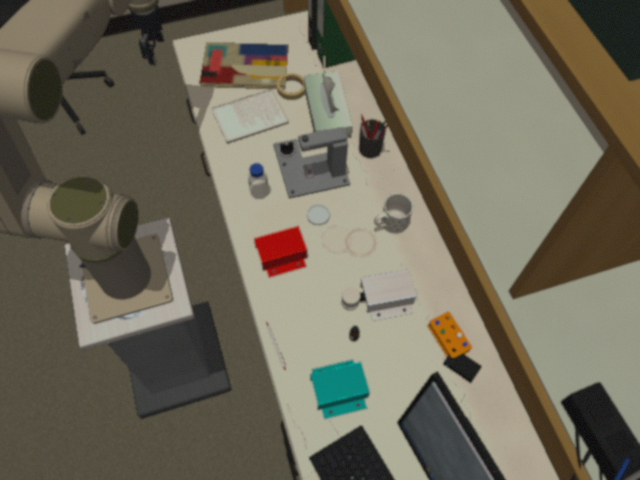

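The top view shows the stand at about (205,215), with the column at the top (+x) and the knob at (171,239). The bottle is at (213,287) in front of it and the dish at (273,231) on its -y side.

There are three bridge shapes: aluminium (397,185), red (309,285) and teal (486,270). The aluminium one is meant, because the white mallet head (391,228) is at its mouth and the vial (431,238) is beside it. I'll confirm this in a crop.

```bash
cat > h.py <<'E'
import numpy as np,cv2,pickle
from scipy.spatial.transform import Rotation as Ro
def ray(d,uv,z):
    uv=np.atleast_2d(np.array(uv,float)); K=d['mtx']; c=-d['R'].T@d['t']
    v=(np.linalg.inv(K)@np.c_[uv,np.ones(len(uv))].T).T@d['R']
    return c+v*((z-c[2])/v[:,2])[:,None]
def proj(d,X):
    p=(d['R']@np.atleast_2d(X).T).T+d['t']; p=p@d['mtx'].T; return p[:,:2]/p[:,2:]
def wristcam(d,s):
    T=np.eye(4);T[:3,:3]=Ro.from_euler('xyz',s['tcp_rot'],degrees=True).as_matrix();T[:3,3]=s['tool_pos']
    M=np.linalg.inv(T@d['T_tool_cam']); d['R']=M[:3,:3]; d['t']=M[:3,3]; return d
E
python3 - <<'E'
from h import *
t=pickle.load(open('top0.pkl','rb'));s=pickle.load(open('side0.pkl','rb'))
a=t['pixels'][145:255,350:450,::-1]; b=t['pixels'][150:310,145:300,::-1]
A=cv2.resize(a,(400,440),interpolation=cv2.INTER_CUBIC);B=cv2.resize(b,(400,413),interpolation=cv2.INTER_CUBIC)
C=np.zeros((440,800,3),np.uint8);C[:,:400]=A;C[:413,400:]=B;cv2.imwrite('pics/crop.png',cv2.convertScaleAbs(C,alpha=1.3))
for n,uv,z in(("head",(391,227),50),("knob",(171,239),47),("bottle",(210,286),118),("dish",(273,231),13),("vial",(431,237),62)):print(n,ray(t,uv,z).round(0))
print('bay top corners',ray(t,[(378,158),(415,158),(376,213),(413,214)],53).round(0).tolist())
E
```

```text
head [[ 557. -251.   50.]]
knob [[539. 268.  47.]]
bottle [[419. 162. 118.]]
dish [[560.  31.  13.]]
vial [[ 529. -342.   62.]]
bay top corners [[727.0, -226.0, 53.0], [725.0, -315.0, 53.0], [591.0, -217.0, 53.0], [587.0, -304.0, 53.0]]
```

View pics/crop.png

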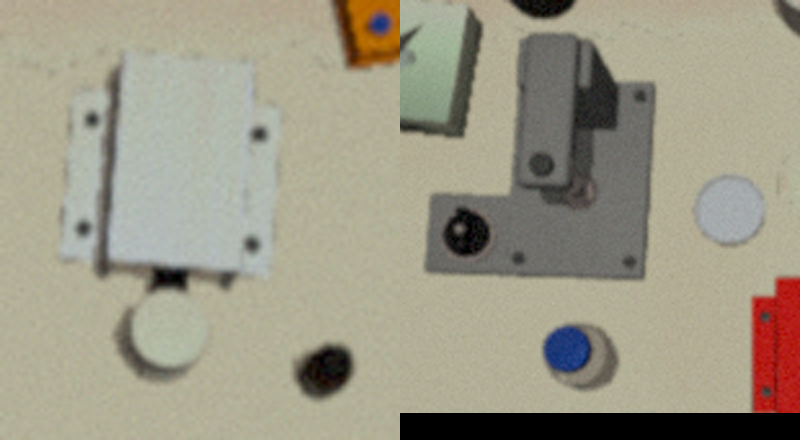

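The left half of the crop confirms the aluminium bridge, with the black handle at (168,280) going under its mouth, the white head at (168,330) and the vial at (325,370). The right half shows the stand: plate corners at (655,84), (645,277) and (427,271), tab corner at (432,196), knob at (466,232) and pin near (580,192).

```bash
cat >> h.py <<'E'
def fit2(P,Q): # local xy P -> world xy Q rigid
    P=np.array(P,float);Q=np.array(Q,float)[:,:2];p=P.mean(0);q=Q.mean(0)
    H=(P-p).T@(Q-q); a=np.arctan2(H[0,1]-H[1,0],H[0,0]+H[1,1]); R=np.array([[np.cos(a),-np.sin(a)],[np.sin(a),np.cos(a)]])
    o=q-R@p; return o,np.degrees(a),np.linalg.norm((P@R.T+o)-Q,axis=1)
def togo(s,X,yaw,roll=180):
    R0=Ro.from_euler('xyz',s['tcp_rot'],degrees=True);R1=Ro.from_euler('xyz',[180,0,yaw],degrees=True)
    print('shift cm',(R0.inv().apply(np.array(X)-s['tool_pos'])/10).round(2),'turn',(R0.inv()*R1).as_rotvec(degrees=True).round(1))
E
python3 - <<'E'
from h import *
from bench import sensors,optics
t=pickle.load(open('top0.pkl','rb'))
f=lambda u,v:(145+(u-400)/2.58,150+v/2.58)
Q=ray(t,[f(655,84),f(645,277),f(427,271),f(432,196)],12)
print('stand',*fit2([(110,-65),(-80,-65),(-80,140),(-5,140)],Q))
g=lambda u,v:(350+u/4,145+v/4)
Q=ray(t,[g(58,260),g(270,273),g(280,108),g(73,93)],3);print(Q.round(0).tolist(), 'head',ray(t,g(169,330),50))
s=sensors.sense();d=optics.snapshot('wrist');print(d['T_tool_cam'].round(2).tolist(),d['mtx'].round(0).tolist())
togo(s,(440,130,420),180);togo(s,(557,-251,200),180)
E
```

```text
stand [578.59434287 170.97212318] -2.639271614497672 [2.31668633 1.97816723 2.27718485 1.67610748]
[[611.0, -193.0, 3.0], [600.0, -323.0, 3.0], [705.0, -334.0, 3.0], [717.0, -206.0, 3.0]] head [[ 556.15858986 -254.05338709   50.        ]]
[[-0.0, -0.96, -0.29, 73.28], [1.0, -0.0, 0.0, 0.13], [-0.0, -0.29, 0.96, -142.11], [0.0, 0.0, 0.0, 1.0]] [[351.0, 0.0, 312.0], [0.0, 351.0, 241.0], [0.0, 0.0, 1.0]]
shift cm [-34.89 -30.18 -18.92] turn [ -0.1  -0.  -24.1]
shift cm [-61.1  -60.16   3.13] turn [ -0.1  -0.  -24.1]
```

>>> {"fn": "play_rows", "kwargs": {
  "motion": [
    [[-4,-3.5,-1,0,0,0],[-8,-7,-2,0,0,0],[-12,-10,-3,0,0,0],[-15,-13,-4,0,0,0],[-18,-15.5,-5,0,0,0]]
  ],
  "jaw": 1,
  "squeeze": 60
}}

```text
time: 0.65
tool_pos: [346.0, 330.8, 281.4]
tcp_rot: [-180.0, 0.0, 155.9]
ft_force: [1.7, 0.4, 0.1]
finger_gap: 85.2
grip_force: 0.0
```

>>> {"fn": "play_rows", "kwargs": {
  "motion": [
    [[-4,-3.5,-1,0,0,-6],[-8,-7,-2,0,0,-12],[-12,-10.5,-2,0,0,-18],[-15,-13,-2,0,0,-24.1],[-16.9,-14.7,-2,0,0,-24.1]]
  ]
}}

```text
time: 1.15
tool_pos: [441.1, 126.6, 301.3]
tcp_rot: [-179.9, 0.0, -179.9]
ft_force: [-0.9, 0.8, 0.5]
finger_gap: 85.2
grip_force: 0.0
```

>>> {"fn": "play_rows", "kwargs": {
  "motion": [
    [[0,0,0,0,0,0],[0,0,0,0,0,0]]
  ]
}}

```text
time: 1.35
tool_pos: [440.1, 129.6, 301.0]
tcp_rot: [180.0, -0.0, 179.9]
ft_force: [0.0, 1.0, 0.2]
finger_gap: 85.3
grip_force: 0.0
```

```bash
python3 - <<'E'
from h import *
from bench import sensors,optics
s=sensors.sense();d=wristcam(optics.snapshot('wrist'),s);pickle.dump(d,open('w1.pkl','wb'))
print(s['time'],s['tool_pos'],s['tcp_rot'])
cv2.imwrite('pics/w1.png',cv2.convertScaleAbs(d['pixels'][:,:,::-1],alpha=1.2))
R=Ro.from_euler('z',-2.6,degrees=True)
for p in[(110,-65,12),(-80,-65,12),(-80,140,12),(-5,140,12),(0,0,48),(-45,100,47)]:print(p,proj(d,R.apply(p)+[578.6,171,0]).round(0))
togo(s,(556,-254,200),180)
E
```

```text
1.35 [440.06432226 129.59449864 301.03628008] [ 1.79981717e+02 -3.70042215e-02  1.79927583e+02]
(110, -65, 12) [[293. 367.]]
(-80, -65, 12) [[297. 241.]]
(-80, 140, 12) [[455. 247.]]
(-5, 140, 12) [[446. 300.]]
(0, 0, 48) [[345. 312.]]
(-45, 100, 47) [[429. 282.]]
shift cm [-11.65 -38.35  10.08] turn [ 0.  -0.  -0.1]
```

View pics/w1.png

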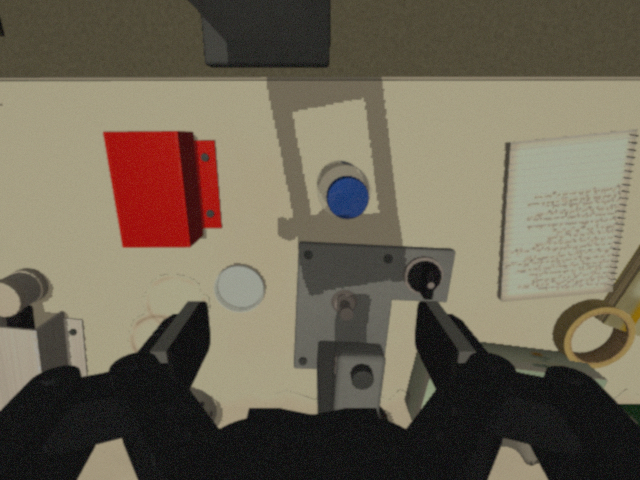

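The wrist view shows the plate corners at (300,242), (454,250), (449,301) and (294,367). They match the predictions from the top view to 3 px. The pin top is at about (346,312), the knob bar tip at (431,287), and the dish at (241,287) and bottle cap at (347,197) are where I expected. Next I'll move over to the mallet.

>>> {"fn": "play_rows", "kwargs": {
  "motion": [
    [[-0.5,-4,1,0,0,0],[-1.5,-8.5,2,0,0,0],[-2.5,-13,3,0,0,0],[-3,-17.5,4,0,0,0],[-3.5,-22,5,0,0,0]]
  ]
}}

```text
time: 1.9
tool_pos: [475.5, -90.1, 250.9]
tcp_rot: [180.0, 0.0, -179.8]
ft_force: [1.1, 0.4, -0.4]
finger_gap: 85.3
grip_force: 0.0
```

>>> {"fn": "play_rows", "kwargs": {
  "motion": [
    [[-0.5,-4,1,0,0,0],[-1,-8,2,0,0,0],[-1.5,-12,3,0,0,0],[-2.5,-15,4,0,0,0],[-2.5,-16.4,5,0,0,0]]
  ]
}}

```text
time: 2.4
tool_pos: [501.4, -254.9, 200.6]
tcp_rot: [-180.0, 0.0, -179.9]
ft_force: [-0.2, 0.3, 0.1]
finger_gap: 85.2
grip_force: 0.0
```

>>> {"fn": "play_rows", "kwargs": {
  "motion": [
    [[0,0,0,0,0,0],[0,0,0,0,0,0]]
  ]
}}

```text
time: 2.6
tool_pos: [500.5, -252.4, 201.0]
tcp_rot: [179.9, -0.1, -179.9]
ft_force: [0.1, -0.7, 0.4]
finger_gap: 85.6
grip_force: 0.0
```

```bash
python3 - <<'E'
from h import *
from bench import sensors,optics
s=sensors.sense();d=wristcam(optics.snapshot('wrist'),s);pickle.dump(d,open('w2.pkl','wb'))
print(s['time'],s['tool_pos'],s['tcp_rot'])
im=cv2.convertScaleAbs(d['pixels'][:,:,::-1],alpha=1.2)
cv2.imwrite('pics/w2.png',im)
w=pickle.load(open('w1.pkl','rb'));g=cv2.cvtColor(w['pixels'],cv2.COLOR_RGB2GRAY)
c=cv2.cornerSubPix(g,np.float32([[300,242],[454,250],[449,301],[294,367]]).reshape(-1,1,2),(5,5),(-1,-1),(3,30,.01)).reshape(-1,2)
print(c.round(1).tolist(),fit2([(-80,-65),(-80,140),(-5,140),(110,-65)],ray(w,c,12)))
print('head proj',proj(d,(556,-254,50)))
E
```

```text
2.6 [ 500.47224546 -252.38768943  200.95101624] [ 1.79928424e+02 -5.37441085e-02 -1.79894052e+02]
[[297.79998779296875, 238.6999969482422], [454.6000061035156, 249.8000030517578], [449.0, 301.0], [293.70001220703125, 367.29998779296875]] (array([578.8143407 , 172.43974031]), np.float64(-3.06362339805988), array([2.59887017, 3.29865433, 2.20133548, 1.29306767]))
head proj [[310.01125559 284.24503087]]
```

View pics/w2.png

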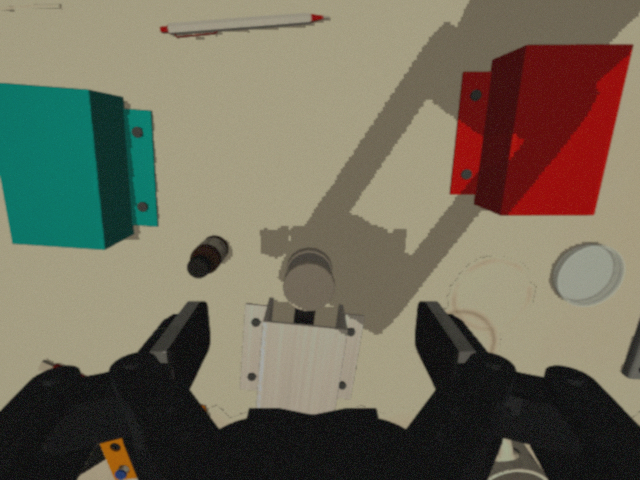

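The head's top centre is at (309,283) with its handle entering the mouth at (304,318). The vial is at (208,257), clear of the left finger's path. The ray agrees with the top camera: head at about (556,-253). I'll descend and grip the head across y.

>>> {"fn": "play_rows", "kwargs": {
  "motion": [
    [[-2,0,3,0,0,3],[-4,0,6,0,0,6.5],[-5.55,0,9,0,0,6.5],[-5.55,0,12,0,0,6.5],[-5.55,0,12,0,0,6.5]]
  ],
  "jaw": 0.95
}}

```text
time: 3.15
tool_pos: [553.6, -250.6, 77.0]
tcp_rot: [179.8, -0.4, 173.7]
ft_force: [-1.0, 1.4, -0.9]
finger_gap: 81.1
grip_force: 0.0
```

>>> {"fn": "play_rows", "kwargs": {
  "motion": [
    [[0,0,2,0,0,0],[0,0,4,0,0,0],[0,0,6,0,0,0],[0,0,7.1,0,0,0],[0,0,7.1,0,0,0]]
  ]
}}

```text
time: 3.65
tool_pos: [555.5, -253.1, 10.3]
tcp_rot: [180.0, -0.1, 173.6]
ft_force: [-0.0, -0.3, -0.5]
finger_gap: 80.9
grip_force: 0.0
```

>>> {"fn": "play_rows", "kwargs": {
  "motion": [
    [[0,0,0,0,0,0],[0,0,0,0,0,0],[0,0,0,0,0,0],[0,0,0,0,0,0],[0,0,0,0,0,0]]
  ],
  "jaw": 0,
  "squeeze": 50
}}

```text
time: 4.15
tool_pos: [557.3, -254.7, 12.4]
tcp_rot: [-179.9, 0.2, 173.5]
ft_force: [-0.1, 0.5, 7.1]
finger_gap: 47.1
grip_force: 51.8
```

>>> {"fn": "play_rows", "kwargs": {
  "motion": [
    [[0,0,0,0,0,0],[0,0,0,0,0,0],[0,0,0,0,0,0],[0,0,0,0,0,0]]
  ]
}}

```text
time: 4.55
tool_pos: [557.2, -254.7, 12.4]
tcp_rot: [-179.9, 0.2, 173.5]
ft_force: [-1.4, 0.9, 6.1]
finger_gap: 47.1
grip_force: 51.8
```

>>> {"fn": "play_rows", "kwargs": {
  "motion": [
    [[0,0,-0.3,0,0,0],[1,0,-0.5,0,0,0],[3,0,-0.5,0,0,0],[6,0,-0.5,0,0,0],[9,0,-0.5,0,0,0]]
  ]
}}

```text
time: 5.05
tool_pos: [464.6, -243.3, 14.8]
tcp_rot: [180.0, -0.1, 173.6]
ft_force: [-0.5, -0.3, -1.8]
finger_gap: 47.1
grip_force: 51.8
```

>>> {"fn": "play_rows", "kwargs": {
  "motion": [
    [[3,0,0,0,0,0],[5,0,0,0,0,0],[7,0,0,0,0,0],[8,0,0,0,0,0],[8,0,0,0,0,0]]
  ]
}}

```text
time: 5.55
tool_pos: [385.6, -234.4, 14.9]
tcp_rot: [180.0, -0.1, 173.5]
ft_force: [0.0, -0.3, -2.4]
finger_gap: 47.2
grip_force: 51.8
```

```bash
python3 - <<'E'
from h import *
from bench import sensors,optics
s=sensors.sense();d=optics.snapshot('top');pickle.dump(d,open('t2.pkl','wb'))
print(s['time'],s['tool_pos'],s['tcp_rot'],s['ft_force'],s['finger_gap'])
a=cv2.resize(d['pixels'][140:320,340:500,::-1],(512,576),interpolation=cv2.INTER_CUBIC)
cv2.imwrite('pics/t2.png',cv2.convertScaleAbs(a,alpha=1.5))
E
```

```text
5.55 [ 385.57068649 -234.44921367   14.92038474] [ 1.79972348e+02 -5.40632940e-02  1.73493657e+02] [ 0.01398344 -0.29505174 -2.43005879] 47.19372430182226
```

View pics/t2.png

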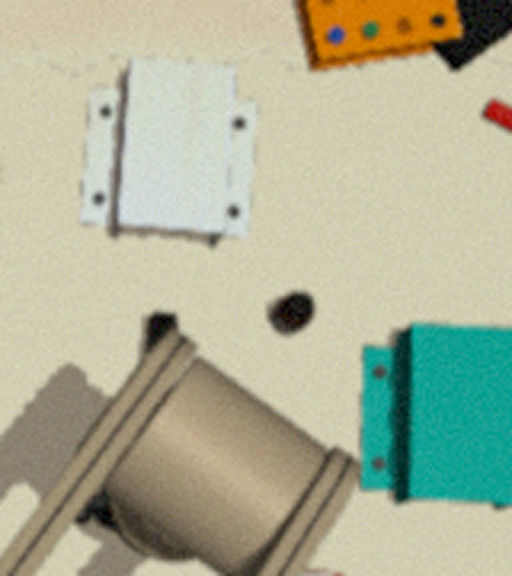

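The crop shows the handle's end clear of the bay, at about (162,320). I'll stand the mallet here and let go.

>>> {"fn": "play_rows", "kwargs": {
  "motion": [
    [[0,0,0.1,0,0,0],[0,0,0.2,0,0,0],[0,0,0.28,0,0,0],[0,0,0.28,0,0,0]]
  ]
}}

```text
time: 6.0
tool_pos: [387.4, -234.9, 12.4]
tcp_rot: [180.0, 0.0, 173.6]
ft_force: [0.2, -0.4, -2.4]
finger_gap: 46.7
grip_force: 52.0
```

>>> {"fn": "play_rows", "kwargs": {
  "motion": [
    [[0,0,0,0,0,0],[0,0,0,0,0,0],[0,0,0,0,0,0],[0,0,0,0,0,0],[0,0,0,0,0,0]]
  ],
  "jaw": 0.9
}}

```text
time: 6.5
tool_pos: [387.1, -235.0, 12.6]
tcp_rot: [-180.0, 0.0, 173.5]
ft_force: [0.4, 0.3, 0.1]
finger_gap: 77.1
grip_force: 0.0
```

>>> {"fn": "play_rows", "kwargs": {
  "motion": [
    [[0,0,-1,0,0,0],[0,0,-4,0,0,0],[0,0,-8,0,0,0],[0,0,-12,0,0,0],[0,0,-15,0,0,0]]
  ]
}}

```text
time: 7.0
tool_pos: [387.6, -235.4, 166.2]
tcp_rot: [-179.9, 0.2, 173.5]
ft_force: [0.7, 0.1, 0.4]
finger_gap: 76.5
grip_force: 0.0
```

>>> {"fn": "play_rows", "kwargs": {
  "motion": [
    [[0,0,0,0,0,0],[0,0,0,0,0,0],[0,0,0,0,0,0]]
  ]
}}

```text
time: 7.3
tool_pos: [386.4, -234.5, 161.6]
tcp_rot: [180.0, -0.1, 173.5]
ft_force: [0.5, -0.3, 0.3]
finger_gap: 76.7
grip_force: 0.0
```

```bash
python3 - <<'E'
from h import *
from bench import sensors,optics
s=sensors.sense();d=wristcam(optics.snapshot('wrist'),s);pickle.dump(d,open('w3.pkl','wb'))
print(s['time'],s['tool_pos'],s['tcp_rot'],s['finger_gap'])
im=d['pixels'][:,:,::-1];cv2.imwrite('pics/w3.png',cv2.convertScaleAbs(im,alpha=1.4))
a=np.radians(-6.5)
for k in(0,30,100,150):print(k,proj(d,(386+k*np.cos(a),-234.4+k*np.sin(a),50 if k==0 else 37)).round(0))
E
```

```text
7.3 [ 386.43252031 -234.46254636  161.61426669] [ 1.79955221e+02 -7.58541039e-02  1.73546079e+02] 76.67549219430714
0 [[312. 237.]]
30 [[312. 268.]]
100 [[312. 343.]]
150 [[312. 391.]]
```

View pics/w3.png

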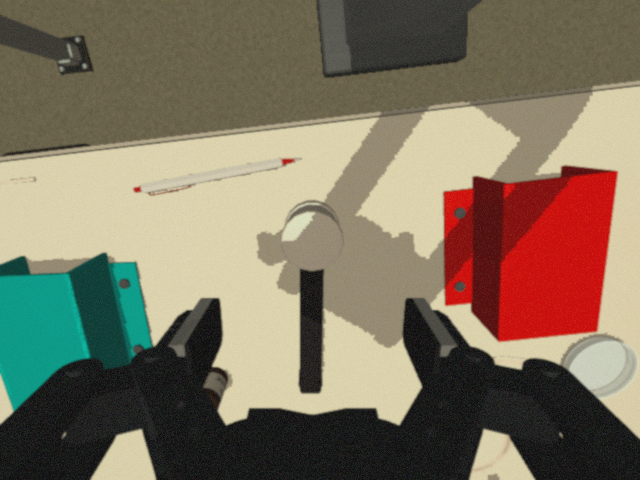

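The mallet is standing free, with its head at (312,237) and its handle straight down column 312, aligned with the tool. Now I'll take it by the handle.

>>> {"fn": "play_rows", "kwargs": {
  "motion": [
    [[-3,0,1,0,0,0],[-6,0,3,0,0,0],[-9,0,6,0,0,0],[-9,0,8,0,0,0],[-9,0,8,0,0,0]]
  ],
  "jaw": 0.6
}}

```text
time: 7.85
tool_pos: [473.4, -242.6, 76.9]
tcp_rot: [179.7, -0.5, 173.6]
ft_force: [-1.1, -0.0, -0.1]
finger_gap: 51.3
grip_force: 0.0
```

>>> {"fn": "play_rows", "kwargs": {
  "motion": [
    [[0,0,2.5,0,0,0],[0,0,5,0,0,0],[0,0,6.5,0,0,0],[0,0,7.2,0,0,0],[0,0,7.2,0,0,0]]
  ]
}}

```text
time: 8.35
tool_pos: [475.8, -244.8, 10.1]
tcp_rot: [180.0, -0.1, 173.5]
ft_force: [-0.5, -0.6, 0.3]
finger_gap: 51.2
grip_force: 0.0
```

>>> {"fn": "play_rows", "kwargs": {
  "motion": [
    [[0,0,0,0,0,0],[0,0,0,0,0,0],[0,0,0,0,0,0],[0,0,0,0,0,0],[0,0,0,0,0,0]]
  ],
  "jaw": 0,
  "squeeze": 40
}}

```text
time: 8.85
tool_pos: [477.5, -245.5, 11.7]
tcp_rot: [-179.9, 0.1, 173.5]
ft_force: [2.3, 1.0, 5.4]
finger_gap: 19.2
grip_force: 42.5
```

>>> {"fn": "play_rows", "kwargs": {
  "motion": [
    [[0,0,0,0,0,0],[0,0,0,0,0,0],[0,0,0,0,0,0]]
  ],
  "squeeze": 110
}}

```text
time: 9.15
tool_pos: [477.6, -245.6, 11.7]
tcp_rot: [-179.9, 0.1, 173.6]
ft_force: [1.2, 1.0, 7.3]
finger_gap: 18.1
grip_force: 108.6
```

```bash
python3 - <<'E'
from h import *
from bench import sensors
s=sensors.sense();print(s['time'],s['tool_pos'],s['tcp_rot'],s['ft_force'],s['wrist_torque'],s['finger_gap'],s['grip_force'])
o=np.array([578.8,172,0]);R=Ro.from_euler('z',-2.9,degrees=True)
for n,p in(('pre',(0,-230,0)),('in',(0,-90,0)),('dish',None),('knob',(-45,100,0))):
    if p:print(n,(R.apply(p)+o).round(1))
E
```

```text
9.15 [ 477.55016722 -245.57619313   11.7489839 ] [-1.79945735e+02  1.21814791e-01  1.73552104e+02] [1.15904803 0.99464007 7.29435414] [ 0.17413492  0.19667896 -0.02315262] 18.102002425078275 108.55257511138916
pre [567.2 -57.7   0. ]
in [574.2  82.1   0. ]
knob [538.9 274.1   0. ]
```

>>> {"fn": "play_rows", "kwargs": {
  "motion": [
    [[0,0,-1,0,0,0],[0,0,-4,0,0,0],[0,0,-8,0,0,0],[0,0,-11,0,0,0],[0,0,-13,0,0,0]]
  ]
}}

```text
time: 9.65
tool_pos: [476.9, -245.4, 143.3]
tcp_rot: [-179.9, 0.1, 173.5]
ft_force: [-0.3, -0.0, -2.4]
finger_gap: 18.2
grip_force: 108.0
```

>>> {"fn": "play_rows", "kwargs": {
  "motion": [
    [[-0.7,2,0,0,0,8],[-1.4,4,0,0,0,16],[-2,6,0,0,0,24],[-2.7,8,0,0,0,32],[-3.4,9.8,0,0,0,40]]
  ]
}}

```text
time: 10.15
tool_pos: [520.8, -150.4, 140.1]
tcp_rot: [-180.0, -0.1, 133.2]
ft_force: [-0.0, 0.4, -3.0]
finger_gap: 18.1
grip_force: 107.9
```

>>> {"fn": "play_rows", "kwargs": {
  "motion": [
    [[0.7,2,0,0,0,8],[1.4,4,0,0,0,16],[2.2,6,0,0,0,24],[3,8,0,0,0,32],[3.7,9.7,0,0,0,40]]
  ]
}}

```text
time: 10.65
tool_pos: [565.6, -56.8, 140.0]
tcp_rot: [-179.9, -0.0, 93.2]
ft_force: [0.1, -0.4, -3.2]
finger_gap: 17.9
grip_force: 107.9
```

>>> {"fn": "play_rows", "kwargs": {
  "motion": [
    [[0,0,1,0,0,6.4],[0,0,3,0,0,6.4],[0,0,5.3,0,0,6.4],[0,0,5.3,0,0,6.4],[0,0,5.3,0,0,6.4]]
  ]
}}

```text
time: 11.15
tool_pos: [565.1, -57.7, 87.1]
tcp_rot: [-179.9, -0.0, 87.2]
ft_force: [-0.3, 0.2, -3.8]
finger_gap: 17.9
grip_force: 108.1
```

```bash
python3 - <<'E'
from h import *
from bench import sensors,optics
s=sensors.sense();d=wristcam(optics.snapshot('wrist'),s);pickle.dump(d,open('w4.pkl','wb'));t=optics.snapshot('top');pickle.dump(t,open('t4.pkl','wb'))
print(s['time'],s['tool_pos'],s['tcp_rot'],s['ft_force'],s['finger_gap'],s['joint_pos'])
cv2.imwrite('pics/w4.png',cv2.convertScaleAbs(d['pixels'][:,:,::-1],alpha=1.4))
R=Ro.from_euler('z',-2.9,degrees=True);o=np.array([578.8,172,0])
X=R.apply((0,-91.5,0))+o;X[2]=87;togo(s,X,87.1)
for p in((0,0,48),(-28,-22,150),(-28,22,150),(-80,-65,12)):print(p,proj(d,R.apply(p)+o).round(0))
E
```

```text
11.15 [565.09291187 -57.71532698  87.09209788] [-1.79860997e+02 -8.22523967e-03  8.71517046e+01] [-0.26765501  0.21874306 -3.80813035] 17.948400617681727 [-1.09955984e+01  9.31091940e+00  9.87852312e+01 -1.21488525e-02
  7.20426152e+01 -8.14355341e+00]
shift cm [1.386e+01 2.200e-01 1.000e-02] turn [-0.1 -0.   0.1]
(0, 0, 48) [[ 318. -311.]]
(-28, -22, 150) [[   67. -1192.]]
(-28, 22, 150) [[  -60. -2535.]]
(-80, -65, 12) [[162. -49.]]
```

View pics/w4.png

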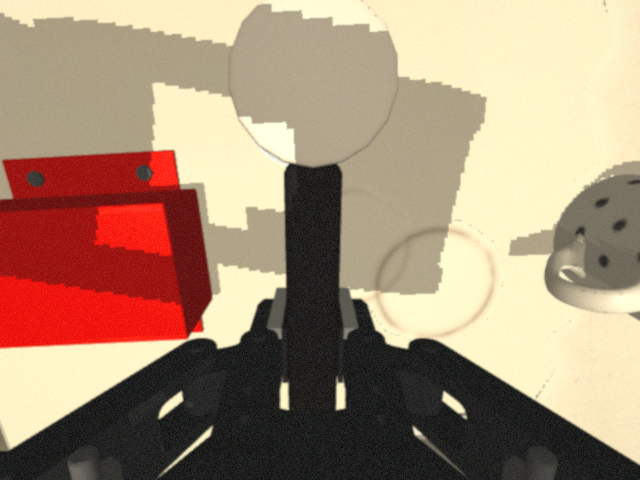

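The mallet is gripped straight, with the head at (313,80) and the handle down column 313. Before going in, I'll check whether the wrist camera has a body that could foul the stand's arm.

```bash
python3 - <<'E'
from h import *
from bench import optics
t=pickle.load(open('t4.pkl','rb'));s=optics.snapshot('side')
out=[]
for d in(t,s):
    p=proj(d,(568.5,15,229))[0].round().astype(int);q=proj(d,(565,-58,87))[0];print(p,q)
    im=np.ascontiguousarray(d['pixels'][:,:,::-1]);cv2.circle(im,tuple(int(v) for v in p),6,(0,0,255),1)
    u,v=int(p[0])-75,int(p[1])-75; u=max(u,0);v=max(v,0)
    out.append(cv2.resize(im[v:v+150,u:u+150],(400,400),interpolation=cv2.INTER_CUBIC))
cv2.imwrite('pics/c5.png',cv2.convertScaleAbs(np.hstack(out),alpha=1.5))
E
```

```text
[272 207] [308.89390028 222.15381583]
[322 173] [328.67471416 225.44365912]
```

View pics/c5.png

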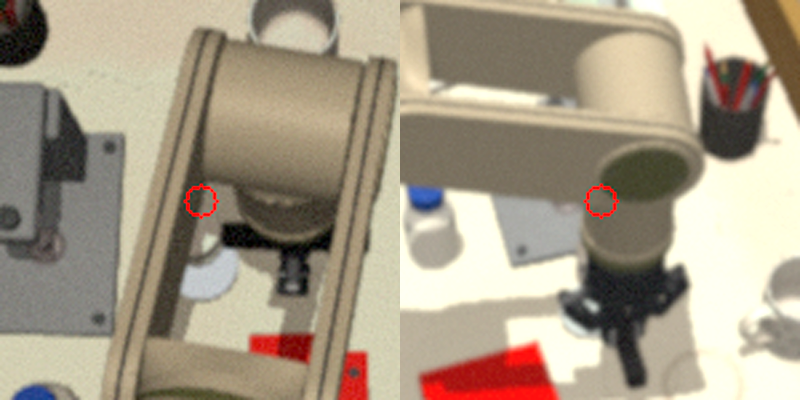

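The red circles mark where the camera sits, and neither view shows a camera body there. The wide forearm fork, whose wrist disc is at (645,175), will overhang the stand's arm, so I need its height.

```bash
python3 - <<'E'
from h import *
d=pickle.load(open('side0.pkl','rb'));t=pickle.load(open('t4.pkl','rb'))
def rayx(d,uv,ax,val):
    a=ray(d,uv,0)[0];b=ray(d,uv,500)[0];return a+(b-a)*(val-a[ax])/(b[ax]-a[ax])
f=lambda u,v:(322-75+(u-400)/2.667,173-75+v/2.667)
for y in(-110,-128,-145):print(y,'disc c',rayx(d,f(645,175),1,y).round(),'bottom',rayx(d,f(643,203),1,y).round(),'top',rayx(d,f(655,145),1,y).round())
g=lambda u,v:(272-75+u/2.667,207-75+v/2.667)
for z in(250,300,350):print(z,'fork L/R',ray(t,g(200,35),z).round(),ray(t,g(388,65),z).round())
E
```

```text
-110 disc c [ 561. -110.  436.] bottom [ 561. -110.  397.] top [ 568. -110.  473.]
-128 disc c [ 553. -128.  462.] bottom [ 553. -128.  424.] top [ 560. -128.  498.]
-145 disc c [ 546. -145.  487.] bottom [ 546. -145.  450.] top [ 553. -145.  522.]
250 fork L/R [[695.  13. 250.]] [[ 668. -132.  250.]]
300 fork L/R [[677.   9. 300.]] [[ 651. -130.  300.]]
350 fork L/R [[659.   5. 350.]] [[ 635. -128.  350.]]
```

The wrist fork sits more than 300 mm above the TCP, so it clears the stand. I'll insert the head under the arm over the pin.

>>> {"fn": "play_rows", "kwargs": {
  "motion": [
    [[2,0.2,0,0,0,0],[5,0.2,0,0,0,0],[8,0.2,0,0,0,0],[11,0.2,0,0,0,0],[13,0.2,0,0,0,0]]
  ]
}}

```text
time: 11.8
tool_pos: [575.4, 73.8, 89.1]
tcp_rot: [179.9, -0.0, 87.2]
ft_force: [0.3, -1.0, -3.4]
finger_gap: 18.2
grip_force: 108.1
```

>>> {"fn": "play_rows", "kwargs": {
  "motion": [
    [[0.5,0,0,0,0,0],[0.8,0,0,0,0,0],[0.8,0,-0.8,0,0,0],[0.8,0,-1.4,0,0,0],[0.8,0,-1.4,0,0,0]]
  ]
}}

```text
time: 12.3
tool_pos: [576.2, 79.1, 103.5]
tcp_rot: [179.8, -0.0, 87.1]
ft_force: [-0.1, 0.4, -3.1]
finger_gap: 18.1
grip_force: 108.1
```

>>> {"fn": "play_rows", "kwargs": {
  "motion": [
    [[0,0,5,0,0,0],[0,0,6.2,0,0,0],[0,0,3,0,0,0],[0,0,0,0,0,0],[0,0,0,0,0,0]]
  ]
}}

```text
time: 12.8
tool_pos: [578.3, 79.6, 106.8]
tcp_rot: [179.6, -0.0, 87.1]
ft_force: [1.6, -1.3, -2.4]
finger_gap: 17.9
grip_force: 109.0
```

>>> {"fn": "play_rows", "kwargs": {
  "motion": [
    [[0,0,4.9,0,0,0],[0,0,6.9,0,0,0],[0,0,6.9,0,0,0]]
  ]
}}

```text
time: 13.1
tool_pos: [572.7, 79.1, 29.2]
tcp_rot: [-179.7, 0.0, 87.1]
ft_force: [-0.6, -0.2, -3.5]
finger_gap: 18.4
grip_force: 110.0
```

>>> {"fn": "play_rows", "kwargs": {
  "motion": [
    [[0,0,0,0,0,0],[0,0,0,0,0,0]]
  ]
}}

```text
time: 13.3
tool_pos: [575.2, 79.8, 33.1]
tcp_rot: [180.0, -0.0, 87.1]
ft_force: [0.7, -0.2, -3.6]
finger_gap: 18.1
grip_force: 110.0
```

```bash
python3 - <<'E'
from h import *
from bench import sensors,optics
s=sensors.sense();d=wristcam(optics.snapshot('wrist'),s);pickle.dump(d,open('w6.pkl','wb'))
t=optics.snapshot('top');pickle.dump(t,open('t6.pkl','wb'));v=optics.snapshot('side');pickle.dump(v,open('s6.pkl','wb'))
print(s['time'],s['tool_pos'],s['tcp_rot'],s['ft_force'],s['wrist_torque'],s['finger_gap'])
w4=pickle.load(open('w4.pkl','rb'))
for D in(w4,d):
    g=cv2.cvtColor(D['pixels'],cv2.COLOR_RGB2GRAY)
    blk=(g[150:260,250:380]<45); print([ (np.where(blk[i])[0].min()+250,np.where(blk[i])[0].max()+250) if blk[i].any() else None for i in range(0,110,12)])
E
```

```text
13.3 [575.21691596  79.84680171  33.08047931] [ 1.79975362e+02 -3.34002197e-03  8.71421049e+01] [ 0.73203305 -0.22836415 -3.62306008] [-0.25070759  0.03745662 -0.06148206] 18.099281636175384
[None, None, (np.int64(285), np.int64(340)), (np.int64(285), np.int64(340)), (np.int64(286), np.int64(340)), (np.int64(286), np.int64(339)), (np.int64(286), np.int64(339)), (np.int64(286), np.int64(339)), (np.int64(286), np.int64(338)), (np.int64(287), np.int64(338))]
[None, None, (np.int64(284), np.int64(341)), (np.int64(284), np.int64(341)), (np.int64(284), np.int64(341)), (np.int64(284), np.int64(341)), (np.int64(284), np.int64(340)), (np.int64(285), np.int64(339)), (np.int64(285), np.int64(339)), (np.int64(286), np.int64(338))]
```

>>> {"fn": "play_rows", "kwargs": {
  "motion": [
    [[0,0,-2.5,0,0,0],[0,0,-4.5,0,0,0],[0,0,-4.5,0,0,0],[0,0,0.3,0,0,0],[0,0,0.3,0,0,0]]
  ],
  "squeeze": 120
}}

```text
time: 13.95
tool_pos: [572.1, 79.9, 24.7]
tcp_rot: [-179.7, 0.0, 87.1]
ft_force: [-1.3, -0.6, 1.8]
finger_gap: 17.9
grip_force: 119.4
```

>>> {"fn": "play_rows", "kwargs": {
  "motion": [
    [[0,0,0,0,0,0],[0,0,0.2,0,0,0],[0,0,0.2,0,0,0],[0,0,0.2,0,0,0]]
  ]
}}

```text
time: 14.35
tool_pos: [575.4, 79.9, 28.2]
tcp_rot: [179.9, -0.0, 87.2]
ft_force: [0.2, -0.5, -2.8]
finger_gap: 17.8
grip_force: 118.7
```

```bash
python3 - <<'E'
from bench import sensors
s=sensors.sense();print(s['time'],s['tool_pos'],s['tcp_rot'],s['ft_force'],s['wrist_torque'])
E
```

```text
14.35 [575.36225423  79.92234884  28.2281119 ] [ 1.79945831e+02 -5.48056577e-04  8.71553204e+01] [ 0.19514068 -0.49618853 -2.81550318] [-0.19582029  0.02454921  0.03130324]
```

>>> {"fn": "play_rows", "kwargs": {
  "motion": [
    [[0,0,-2,0,0,0],[0,0,-4.5,0,0,0],[-2,0,-4.7,0,0,0],[-6,0,-4.7,0,0,0],[-10,0,-4.7,0,0,0]]
  ]
}}

```text
time: 14.85
tool_pos: [570.4, -20.5, 75.6]
tcp_rot: [179.9, 0.0, 87.3]
ft_force: [0.1, 0.6, -3.1]
finger_gap: 18.1
grip_force: 118.7
```

>>> {"fn": "play_rows", "kwargs": {
  "motion": [
    [[-3,0,-0.3,0,0,0],[-4,0,-0.3,0,0,0],[-4,0,-0.3,0,0,0],[-4,0,-0.3,0,0,0]]
  ]
}}

```text
time: 15.25
tool_pos: [568.1, -59.3, 77.6]
tcp_rot: [180.0, -0.0, 87.1]
ft_force: [0.0, 0.7, -3.1]
finger_gap: 17.8
grip_force: 118.6
```

```bash
python3 - <<'E'
from h import *
from bench import sensors,optics
s=sensors.sense();d=wristcam(optics.snapshot('wrist'),s);pickle.dump(d,open('w7.pkl','wb'))
v=optics.snapshot('side');pickle.dump(v,open('s7.pkl','wb'));t=optics.snapshot('top')
print(s['time'],s['tool_pos'],s['ft_force'])
# head extents in both images: compare handle/head boundary & widths
w4=pickle.load(open('w4.pkl','rb'))
s0=pickle.load(open('side0.pkl','rb'));t0=pickle.load(open('top0.pkl','rb'))
o=np.array([578.8,172,0])
def cr(D,k=4,h=25):
    p=proj(D,o+[0,0,36])[0].astype(int); a=D['pixels'][p[1]-h:p[1]+h,p[0]-h:p[0]+h,::-1];return cv2.resize(a,(200,200),interpolation=cv2.INTER_CUBIC)
row1=np.hstack([cr(s0),cr(v),cr(t0),cr(t)])
row2=np.hstack([cv2.resize(D['pixels'][:,:,::-1],(400,300)) for D in(w4,d)])
cv2.imwrite('pics/c7.png',cv2.convertScaleAbs(np.vstack([row1,row2]),alpha=1.3))
for z in(48,24):print(z,[(proj(D,o+[0,0,z])-proj(D,o+[0,0,36])).round(1).tolist() for D in(s0,t0)])
E
```

```text
15.25 [568.07622314 -59.25858208  77.64751764] [ 0.01693445  0.69025303 -3.05646785]
48 [[[-0.0, -2.4]], [[-0.9, -1.0]]]
24 [[[0.0, 2.4]], [[0.9, 1.0]]]
```

View pics/c7.png

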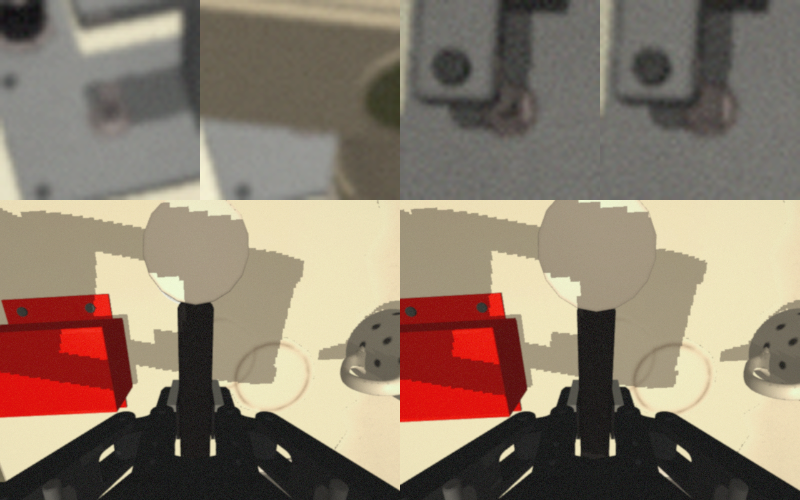

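The side view of the pin is blocked by the forearm. In the top view the pin has sunk into its boss: it was a distinct shaft at (510,100) and is now a flat disc at (710,108). The head has pitched up about 6° in the grip: its diameter is 118 px against 104 px, roughly 10 mm higher.

That puts the face at about 24 mm at the lowest point, so the pin is probably home. To be sure, I'll stand the mallet down, regrip it level and strike again with a touch check.

>>> {"fn": "play_rows", "kwargs": {
  "motion": [
    [[-3,-1.5,0,0,0,0],[-6,-3,0,0,-3,0],[-9,-4.5,0,0,-6,0],[-9.5,-4.8,0,0,-6,0],[-9.5,-4.8,0,0,-6,0]]
  ]
}}

```text
time: 15.9
tool_pos: [515.1, -151.8, 77.4]
tcp_rot: [-180.0, 5.9, 87.1]
ft_force: [-0.4, 0.1, -2.1]
finger_gap: 17.4
grip_force: 118.7
```

>>> {"fn": "play_rows", "kwargs": {
  "motion": [
    [[0.2,0,2,0,0,0],[0.4,0,4,0,0,0],[0.6,0,5.5,0,0,0],[0.6,0,6,0,0,0],[0.6,0,6,0,0,0]]
  ]
}}

```text
time: 16.4
tool_pos: [514.9, -152.0, 16.3]
tcp_rot: [-179.9, 6.0, 87.2]
ft_force: [0.8, 0.9, -2.5]
finger_gap: 18.0
grip_force: 118.6
```

>>> {"fn": "play_rows", "kwargs": {
  "motion": [
    [[0,0,0.2,0,0,0],[0,0,0.4,0,0,0],[0,0,0.4,0,0,0]]
  ]
}}

```text
time: 16.7
tool_pos: [515.7, -153.3, 13.7]
tcp_rot: [179.9, 6.0, 87.1]
ft_force: [-0.6, -0.3, -2.2]
finger_gap: 17.6
grip_force: 118.6
```

>>> {"fn": "play_rows", "kwargs": {
  "motion": [
    [[0,0,0.15,0,0,0],[0,0,0.15,0,0,0]]
  ]
}}

```text
time: 16.9
tool_pos: [515.3, -153.3, 11.8]
tcp_rot: [180.0, 6.0, 87.1]
ft_force: [0.2, 0.7, -3.9]
finger_gap: 17.7
grip_force: 118.6
```

>>> {"fn": "play_rows", "kwargs": {
  "motion": [
    [[0,0,0.15,0,0,0],[0,0,0.15,0,0,0]]
  ]
}}

```text
time: 17.1
tool_pos: [515.5, -153.6, 10.6]
tcp_rot: [180.0, 6.0, 87.1]
ft_force: [-0.9, -0.0, 0.9]
finger_gap: 17.5
grip_force: 119.3
```

>>> {"fn": "play_rows", "kwargs": {
  "motion": [
    [[0,0,0.15,0,0,0],[0,0,0.15,0,0,0]]
  ]
}}

```text
time: 17.3
tool_pos: [515.8, -153.9, 9.8]
tcp_rot: [180.0, 6.0, 87.1]
ft_force: [-3.9, 0.5, 9.9]
finger_gap: 17.7
grip_force: 120.5
```

>>> {"fn": "play_rows", "kwargs": {
  "motion": [
    [[0,0,0,0,0,0],[0,0,0,0,0,0],[0,0,0,0,0,0],[0,0,0,0,0,0]]
  ],
  "jaw": 0.6
}}

```text
time: 17.7
tool_pos: [515.2, -153.5, 8.6]
tcp_rot: [-180.0, 6.0, 87.1]
ft_force: [-0.7, 0.1, 0.7]
finger_gap: 51.4
grip_force: 0.0
```

>>> {"fn": "play_rows", "kwargs": {
  "motion": [
    [[0,0,-1,0,0,0],[0,0,-4,0,3,0],[0,0,-8,0,6,0],[0,0,-10,0,6,0],[0,0,-10,0,6,0]]
  ]
}}

```text
time: 18.2
tool_pos: [518.7, -144.4, 113.3]
tcp_rot: [179.6, 0.1, 87.1]
ft_force: [1.3, -1.1, 0.1]
finger_gap: 50.9
grip_force: 0.0
```

>>> {"fn": "play_rows", "kwargs": {
  "motion": [
    [[0,0,0,0,0,0],[0,0,0,0,0,0]]
  ]
}}

```text
time: 18.4
tool_pos: [514.9, -142.7, 107.0]
tcp_rot: [-179.9, -0.0, 87.2]
ft_force: [-0.2, -0.3, -0.7]
finger_gap: 51.1
grip_force: 0.0
```

```bash
cat > meas.py <<'E'
from h import *
from bench import sensors,optics
def meas():
    s=sensors.sense();d=wristcam(optics.snapshot('wrist'),s)
    print(s['time'],s['tool_pos'].round(1),s['tcp_rot'].round(2),s['finger_gap'])
    g=cv2.cvtColor(d['pixels'],cv2.COLOR_RGB2GRAY);m=(g<40)
    P=[]
    for r in range(150,420,6):
        c=np.where(m[r,270:350])[0]
        if len(c)>8:
            c=c+270;P.append((r,c.min(),c.max()))
    P=np.array(P);print(P[::3].tolist())
    return s,d,P
E
python3 - <<'E'
from meas import *
s,d,P=meas()
pickle.dump(d,open('w8.pkl','wb'))
q=ray(d,np.c_[(P[:,1]+P[:,2])/2,P[:,0]],37);print(q[0].round(1),q[-1].round(1))
g=cv2.medianBlur(cv2.cvtColor(d['pixels'],cv2.COLOR_RGB2GRAY),5)
c=cv2.HoughCircles(g,cv2.HOUGH_GRADIENT,1.5,80,param1=80,param2=30,minRadius=30,maxRadius=90)
if c is not None:
    for u in c[0][:5]:print(u.round(0),ray(d,u[:2],50).round(1))
E
```

```text
18.4 [ 514.9 -142.7  107. ] [-1.7989e+02 -3.0000e-02  8.7160e+01] 51.08491343875151
[[168, 270, 330], [186, 301, 330], [204, 301, 331], [222, 302, 331], [240, 302, 330], [258, 303, 330], [276, 304, 331], [294, 304, 330], [312, 305, 330], [330, 304, 331], [414, 270, 349]]
[510.4 -87.2  37. ] [ 506.7 -266.4   37. ]
[313. 335.  78.] [[ 512.8 -192.3   50. ]]
[536. 386.  84.] [[ 661.8 -238.8   50. ]]
[317. 121.  46.] [[521.7 -61.7  50. ]]
[472. 271.  84.] [[ 611.5 -152.6   50. ]]
[160. 290.  58.] [[ 419.7 -156.1   50. ]]
```

>>> {"fn": "play_rows", "kwargs": {
  "motion": [
    [[0,0.2,3,0,0,0],[0,0.2,6,0,0,0],[0,0.2,8.5,0,0,0],[0,0.2,9.7,0,0,0],[0,0.2,9.7,0,0,0]]
  ]
}}

```text
time: 18.95
tool_pos: [515.3, -142.3, 8.3]
tcp_rot: [-179.7, -0.1, 87.2]
ft_force: [0.3, 1.1, -0.1]
finger_gap: 50.7
grip_force: 0.0
```

>>> {"fn": "play_rows", "kwargs": {
  "motion": [
    [[0,0,0,0,0,0],[0,0,0,0,0,0],[0,0,0,0,0,0],[0,0,0,0,0,0],[0,0,0,0,0,0]]
  ],
  "jaw": 0,
  "squeeze": 40
}}

```text
time: 19.45
tool_pos: [518.8, -143.9, 12.5]
tcp_rot: [179.9, 0.1, 87.1]
ft_force: [-0.5, -1.4, 4.9]
finger_gap: 18.9
grip_force: 39.3
```

>>> {"fn": "play_rows", "kwargs": {
  "motion": [
    [[0,0,0,0,0,0],[0,0,0,0,0,0],[0,0,0,0,0,0]]
  ],
  "squeeze": 120
}}

```text
time: 19.75
tool_pos: [518.8, -143.9, 12.6]
tcp_rot: [179.9, 0.1, 87.1]
ft_force: [-1.3, -2.5, 8.4]
finger_gap: 17.9
grip_force: 117.4
```

>>> {"fn": "play_rows", "kwargs": {
  "motion": [
    [[0,0,-2,0,0,0],[0,0,-5,0,0,0],[0,0,-7.7,0,0,0],[0,0,-7.7,0,0,0],[0,0,-7.7,0,0,0]]
  ]
}}

```text
time: 20.25
tool_pos: [517.8, -143.2, 87.9]
tcp_rot: [180.0, 0.0, 87.1]
ft_force: [0.1, 0.2, -3.1]
finger_gap: 17.8
grip_force: 117.9
```

```bash
python3 - <<'E'
from meas import *
s,d,P=meas()
R=Ro.from_euler('z',-2.9,degrees=True);o=np.array([578.8,172,0])
for y in(-150,-81):
  X=R.apply((0,y,0))+o;X[2]=88;togo(s,X,87.1)
E
```

```text
20.25 [ 517.8 -143.2   87.9] [1.7997e+02 1.0000e-02 8.7150e+01] 17.827939128577057
[[186, 286, 335], [204, 284, 337], [222, 284, 337], [240, 285, 337], [258, 286, 337], [276, 287, 337], [294, 286, 337], [312, 285, 340], [330, 270, 341], [348, 270, 349], [366, 270, 349], [384, 270, 349], [402, 270, 349]]
shift cm [ 1.679e+01  4.510e+00 -1.000e-02] turn [0. 0. 0.]
shift cm [ 2.369e+01  4.520e+00 -1.000e-02] turn [0. 0. 0.]
```

>>> {"fn": "play_rows", "kwargs": {
  "motion": [
    [[4,1.2,0,0,0,0],[8,2.4,0,0,0,0],[12,3.6,0,0,0,0],[15.5,4.5,0,0,0,0],[16.8,4.5,0,0,0,0]]
  ]
}}

```text
time: 20.8
tool_pos: [570.2, 25.6, 85.7]
tcp_rot: [-179.8, -0.1, 87.3]
ft_force: [0.2, -1.1, -3.6]
finger_gap: 17.4
grip_force: 117.9
```

>>> {"fn": "play_rows", "kwargs": {
  "motion": [
    [[3,0,0,0,0,0],[6,0,0,0,0,0],[6.9,0,0,0,0,0],[6.9,0,-0.8,0,0,0],[6.9,0,-1.5,0,0,0]]
  ]
}}

```text
time: 21.3
tool_pos: [573.7, 90.3, 102.6]
tcp_rot: [-179.9, 0.1, 87.2]
ft_force: [0.7, 0.9, -2.0]
finger_gap: 17.7
grip_force: 117.8
```

>>> {"fn": "play_rows", "kwargs": {
  "motion": [
    [[0,0,0,0,0,0],[0,0,4.9,0,0,0],[0,0,6.4,0,0,0],[0,0,3,0,0,0],[0,0,0,0,0,0]]
  ]
}}

```text
time: 21.8
tool_pos: [572.6, 90.1, 102.0]
tcp_rot: [-179.7, 0.0, 87.1]
ft_force: [0.9, 0.2, -2.4]
finger_gap: 18.1
grip_force: 118.7
```

>>> {"fn": "play_rows", "kwargs": {
  "motion": [
    [[0,0,0,0,0,0],[0,0,4.9,0,0,0],[0,0,6.4,0,0,0],[0,0,6.4,0,0,0]]
  ]
}}

```text
time: 22.2
tool_pos: [572.0, 90.4, 36.2]
tcp_rot: [-179.7, 0.0, 87.1]
ft_force: [-0.7, -0.0, -2.1]
finger_gap: 17.9
grip_force: 119.0
```

>>> {"fn": "play_rows", "kwargs": {
  "motion": [
    [[0,0,0.1,0,0,0],[0,0,0.1,0,0,0]]
  ]
}}

```text
time: 22.4
tool_pos: [575.1, 91.2, 39.3]
tcp_rot: [180.0, -0.0, 87.1]
ft_force: [-0.5, -1.1, -3.6]
finger_gap: 18.2
grip_force: 119.0
```

>>> {"fn": "play_rows", "kwargs": {
  "motion": [
    [[0,0,0.1,0,0,0],[0,0,0.1,0,0,0]]
  ]
}}

```text
time: 22.6
tool_pos: [575.0, 91.4, 37.9]
tcp_rot: [179.9, -0.0, 87.2]
ft_force: [-0.8, 0.2, -2.4]
finger_gap: 17.6
grip_force: 119.0
```

>>> {"fn": "play_rows", "kwargs": {
  "motion": [
    [[0,0,0.1,0,0,0],[0,0,0.1,0,0,0]]
  ]
}}

```text
time: 22.8
tool_pos: [574.5, 91.3, 36.3]
tcp_rot: [180.0, -0.0, 87.2]
ft_force: [-0.2, -1.3, -3.6]
finger_gap: 17.7
grip_force: 119.0
```

>>> {"fn": "play_rows", "kwargs": {
  "motion": [
    [[0,0,0.1,0,0,0],[0,0,0.1,0,0,0]]
  ]
}}

```text
time: 23.0
tool_pos: [574.4, 91.2, 35.0]
tcp_rot: [-180.0, 0.0, 87.1]
ft_force: [0.2, 0.4, -3.2]
finger_gap: 17.8
grip_force: 119.0
```

>>> {"fn": "play_rows", "kwargs": {
  "motion": [
    [[0,0,0.1,0,0,0],[0,0,0.1,0,0,0]]
  ]
}}

```text
time: 23.2
tool_pos: [574.6, 91.2, 34.4]
tcp_rot: [180.0, 0.0, 87.1]
ft_force: [-1.2, -1.0, -1.1]
finger_gap: 17.9
grip_force: 119.4
```

>>> {"fn": "play_rows", "kwargs": {
  "motion": [
    [[0,0,0.1,0,0,0],[0,0,0.1,0,0,0]]
  ]
}}

```text
time: 23.4
tool_pos: [574.8, 91.1, 33.9]
tcp_rot: [180.0, 0.0, 87.2]
ft_force: [-3.4, -2.2, 5.7]
finger_gap: 18.0
grip_force: 120.2
```

>>> {"fn": "play_rows", "kwargs": {
  "motion": [
    [[0,0,0.1,0,0,0],[0,0,0.1,0,0,0]]
  ]
}}

```text
time: 23.6
tool_pos: [575.0, 91.0, 33.4]
tcp_rot: [180.0, 0.0, 87.2]
ft_force: [-5.5, -3.0, 8.9]
finger_gap: 17.8
grip_force: 120.9
```

The touch starts at a face height of 22–24 mm and rises stiffly to 12 N, above the 8 N spring friction, so the pin is home. I'll withdraw and stand the mallet down.

>>> {"fn": "play_rows", "kwargs": {
  "motion": [
    [[0,0,-2,0,0,0],[0,0,-4.5,0,0,0],[-2,0,-4.8,0,0,0],[-6,0,-4.8,0,0,0],[-10,0,-4.8,0,0,0]]
  ]
}}

```text
time: 24.1
tool_pos: [569.7, -9.1, 80.4]
tcp_rot: [179.9, 0.0, 87.3]
ft_force: [-0.0, 0.9, -4.0]
finger_gap: 17.8
grip_force: 119.1
```

>>> {"fn": "play_rows", "kwargs": {
  "motion": [
    [[-4,-1.2,0,0,0,0],[-8,-2.4,0,0,0,0],[-11.5,-3.6,0,0,0,0],[-13.7,-4.5,0,0,0,0],[-13.7,-4.5,0,0,0,0]]
  ]
}}

```text
time: 24.6
tool_pos: [516.5, -146.0, 79.9]
tcp_rot: [-180.0, 0.0, 87.0]
ft_force: [1.3, 0.5, -3.6]
finger_gap: 17.9
grip_force: 119.0
```

>>> {"fn": "play_rows", "kwargs": {
  "motion": [
    [[0,0,2,0,0,0],[0,0,4,0,0,0],[0,0,5.5,0,0,0],[0,0,5.9,0,0,0],[0,0,5.9,0,0,0]]
  ]
}}

```text
time: 25.1
tool_pos: [517.3, -142.6, 20.4]
tcp_rot: [-179.9, -0.0, 87.2]
ft_force: [-0.7, -1.1, -3.6]
finger_gap: 17.7
grip_force: 118.9
```

>>> {"fn": "play_rows", "kwargs": {
  "motion": [
    [[0,0,0.1,0,0,0],[0,0,0.1,0,0,0]]
  ]
}}

```text
time: 25.3
tool_pos: [518.6, -143.4, 21.2]
tcp_rot: [179.9, 0.0, 87.2]
ft_force: [-0.2, -0.0, -2.7]
finger_gap: 17.6
grip_force: 118.9
```

>>> {"fn": "play_rows", "kwargs": {
  "motion": [
    [[0,0,0.1,0,0,0],[0,0,0.1,0,0,0]]
  ]
}}

```text
time: 25.5
tool_pos: [518.1, -143.4, 19.6]
tcp_rot: [180.0, 0.0, 87.1]
ft_force: [0.3, 0.1, -3.2]
finger_gap: 17.9
grip_force: 118.9
```

>>> {"fn": "play_rows", "kwargs": {
  "motion": [
    [[0,0,0.3,0,0,0],[0,0,0.5,0,0,0],[0,0,0.6,0,0,0]]
  ]
}}

```text
time: 25.8
tool_pos: [517.5, -143.2, 12.7]
tcp_rot: [-180.0, -0.0, 87.1]
ft_force: [0.3, 0.2, -2.8]
finger_gap: 17.8
grip_force: 118.9
```

>>> {"fn": "play_rows", "kwargs": {
  "motion": [
    [[0,0,0.1,0,0,0],[0,0,0.1,0,0,0]]
  ]
}}

```text
time: 26.0
tool_pos: [517.6, -143.2, 11.9]
tcp_rot: [-180.0, -0.0, 87.1]
ft_force: [-0.3, -0.7, -3.8]
finger_gap: 17.6
grip_force: 118.9
```

>>> {"fn": "play_rows", "kwargs": {
  "motion": [
    [[0,0,0.1,0,0,0],[0,0,0.1,0,0,0]]
  ]
}}

```text
time: 26.2
tool_pos: [517.8, -143.3, 11.2]
tcp_rot: [180.0, 0.0, 87.1]
ft_force: [-0.2, 0.0, -2.1]
finger_gap: 18.2
grip_force: 118.9
```

>>> {"fn": "play_rows", "kwargs": {
  "motion": [
    [[0,0,0.1,0,0,0],[0,0,0.1,0,0,0]]
  ]
}}

```text
time: 26.4
tool_pos: [518.0, -143.4, 10.7]
tcp_rot: [180.0, 0.0, 87.2]
ft_force: [-2.9, -0.0, 3.2]
finger_gap: 17.9
grip_force: 120.0
```

>>> {"fn": "play_rows", "kwargs": {
  "motion": [
    [[0,0,0,0,0,0],[0,0,0,0,0,0],[0,0,0,0,0,0],[0,0,0,0,0,0]]
  ],
  "jaw": 0.6
}}

```text
time: 26.8
tool_pos: [517.9, -143.2, 10.2]
tcp_rot: [180.0, -0.0, 87.1]
ft_force: [-0.3, -0.8, 0.0]
finger_gap: 51.2
grip_force: 0.0
```

>>> {"fn": "play_rows", "kwargs": {
  "motion": [
    [[0,0,-2,0,0,0],[0,0,-6,0,0,0],[0,0,-10,0,0,0],[0,0,-14,0,0,0],[0,0,-18,0,0,0]]
  ]
}}

```text
time: 27.3
tool_pos: [517.5, -143.1, 191.8]
tcp_rot: [180.0, -0.0, 87.1]
ft_force: [-0.3, -1.3, -0.7]
finger_gap: 51.2
grip_force: 0.0
```

>>> {"fn": "play_rows", "kwargs": {
  "motion": [
    [[0,0,-2,0,0,0],[0,0,-2,0,0,0],[0,0,-2,0,0,0]]
  ]
}}

```text
time: 27.6
tool_pos: [517.9, -143.3, 210.2]
tcp_rot: [180.0, 0.0, 87.1]
ft_force: [-1.2, -0.5, -0.3]
finger_gap: 51.3
grip_force: 0.0
```

```bash
python3 - <<'E'
from meas import *
s,d,P=meas();pickle.dump(d,open('w9.pkl','wb'))
q=ray(d,np.c_[(P[:,1]+P[:,2])/2,P[:,0]],37);print(q[::6].round(1).tolist())
g=cv2.medianBlur(cv2.cvtColor(d['pixels'],cv2.COLOR_RGB2GRAY),5)
c=cv2.HoughCircles(g,cv2.HOUGH_GRADIENT,1.5,80,param1=80,param2=30,minRadius=20,maxRadius=60)
if c is not None:
    for u in c[0][:5]:print(u.round(0),ray(d,u[:2],50).round(1))
togo(s,(500,180,290),180)
E
```

```text
27.6 [ 517.9 -143.3  210.2] [1.7996e+02 1.0000e-02 8.7150e+01] 51.323489203567306
[[156, 277, 321], [174, 270, 322], [192, 302, 321], [210, 302, 321], [228, 303, 321], [246, 303, 321], [264, 303, 321], [282, 304, 320], [408, 329, 349]]
[[509.6, -86.2, 37.0], [518.9, -118.3, 37.0], [517.7, -151.8, 37.0], [515.9, -187.3, 37.0], [537.0, -356.6, 37.0]]
[586. 115.  54.] [[744.9 -64.7  50. ]]
[353.  22.  34.] [[557.2  11.2  50. ]]
[311. 124.  28.] [[521.7 -60.4  50. ]]
[223. 128.  58.] [[449.  -60.3  50. ]]
[163. 296.  52.] [[ 373.8 -207.7   50. ]]
shift cm [32.2  -3.39 -7.99] turn [  0.    0.  -92.9]
```

>>> {"fn": "play_rows", "kwargs": {
  "motion": [
    [[3,0,-2,0,0,0],[7,0,-4,0,0,0],[12,0,-5,0,0,0],[17,0,-5,0,0,0],[22,0,-5,0,0,0]]
  ]
}}

```text
time: 28.15
tool_pos: [527.9, 77.2, 258.6]
tcp_rot: [-179.9, 0.0, 87.1]
ft_force: [0.0, -0.0, -0.5]
finger_gap: 51.2
grip_force: 0.0
```

>>> {"fn": "play_rows", "kwargs": {
  "motion": [
    [[4,-0.5,0,0,0,-8],[8,-1,0,0,0,-16],[12,-1.5,0,0,0,-24],[16,-2,0,0,0,-32],[19.2,-2.4,0,0,0,-40]]
  ]
}}

```text
time: 28.65
tool_pos: [512.8, 270.3, 257.6]
tcp_rot: [-179.8, -0.1, 127.5]
ft_force: [1.1, -0.2, 0.4]
finger_gap: 51.5
grip_force: 0.0
```

>>> {"fn": "play_rows", "kwargs": {
  "motion": [
    [[0,0,1,0,0,-8],[0,0,2,0,0,-16],[0,0,3,0,0,-24],[0,0,4,0,0,-32],[0,0,5,0,0,-40]]
  ]
}}

```text
time: 29.15
tool_pos: [513.1, 268.1, 207.2]
tcp_rot: [-179.9, -0.2, 167.5]
ft_force: [-0.2, 0.5, 0.6]
finger_gap: 51.0
grip_force: 0.0
```

>>> {"fn": "play_rows", "kwargs": {
  "motion": [
    [[0,0,1,0,0,-8],[0,0,3,0,0,-12.9],[0,0,3,0,0,-12.9],[0,0,3,0,0,-12.9]]
  ]
}}

```text
time: 29.55
tool_pos: [513.1, 268.0, 178.4]
tcp_rot: [-179.9, -0.2, 179.9]
ft_force: [0.4, -0.2, -0.3]
finger_gap: 51.6
grip_force: 0.0
```

```bash
python3 - <<'E'
from h import *
from bench import sensors,optics
s=sensors.sense();d=wristcam(optics.snapshot('wrist'),s);pickle.dump(d,open('w10.pkl','wb'))
print(s['time'],s['tool_pos'],s['tcp_rot'])
for z in(47,24):
    p=proj(d,(539,274,z))[0];print(z,p.round(0))
u,v=p.astype(int)
g=cv2.GaussianBlur(cv2.cvtColor(d['pixels'],cv2.COLOR_RGB2GRAY),(3,3),0)
for r in range(v-56,v+64,4):print(r,' '.join('%3d'%g[r,c] for c in range(u-56,u+60,4)))
E
```

```text
29.55 [513.1080577  267.98670246 178.43740483] [-179.91727194   -0.19944124  179.88771925]
47 [320. 261.]
24 [319. 252.]
196  97  97 136 145 145 144 145 145 145 146 145 145 145 145 145 145 145 145 145 145 145 145 145 145 145 145 145 144 107
200  97  97 107 145 145 144 145 145 144 145 146 146 145 145 145 145 146 145 145 145 146 146 146 145 145 145 145 144 133
204  96  97  97 135 146 146 146 145 145 146 146 146 145 145 145 144 145 145 145 144 146 145 144 145 145 145 146 145 144
208  89  92  94 116 141 142 144 145 145 145 145 145 145 145 145 145 144 145 145 145 145 146 145 146 145 145 145 145 145
212  55  55  53  61  72  69  70  70  73  79  78  86  88  88  93 108 118 120 123 130 132 139 139 138 139 144 145 146 145
216  64  64  63  66  97  99  98  96  95  95  94  93  91  90  89  86  81  77  75  73  72  70  67  68  67  86 145 144 145
220  64  63  64  65  96  99  98  99  99  99  99  99  98  99  93  73  67  62  62  63  61  59  65  69  78  84 142 145 144
224  47  38  40  61  78 100  98  99  98  97  99  98  95  74  60  60  60  62  62  62  62  60  61  60  60  60 113 127 101
228  38  38  38  56
[... 1920 characters left out ...]
  83 138 127  96  96  97  96  96  96  97  96  95  94  96  94  92  93  90  88  88  95  97  96  79  26
296  97  96  97  98  81 134 143 102  97  97  96  95  96  96  96  95  96  96  96  96  95  96  95  97  96  97  97  67  16
300  97  96  97  97  80 134 144 128  97  95  97  96  96  97  96  96  97  97  95  97  97  96  96  96  96  96  97  60  12
304  98  98  96  96  78 134 144 144  99  96  97  96  96  96  96  95  95  96  96  96  97  97  96  96  96  97  95  52  15
308  97  96  96  97  76 134 145 145 125  95  97  96  97  95  96  96  97  96  96  96  96  96  95  95  96  97  96  48  19
312  95  97  96  96  76 134 145 145 142 102  96  96  96  96  96  97  97  95  96  96  96  96  97  96  95  96  96  44  18
```

```bash
python3 - <<'E'
from h import *
t=pickle.load(open('top0.pkl','rb'))
print('box base',ray(t,(171,202.5),0).round(), [ray(t,(165,197.5),z).round().tolist() for z in(60,80,100)])
d=pickle.load(open('w10.pkl','rb'));print(ray(d,(320.5,263.5),47).round(1),ray(d,(320.5,253.7),24).round(1))
E
```

```text
box base [[639. 282.   0.]] [[[637.0, 281.0, 60.0]], [[631.0, 276.0, 80.0]], [[626.0, 271.0, 100.0]]]
[[541.  274.7  47. ]] [[540.2 275.2  24. ]]
```

The printed grey levels show the knob's disc centred at (320,253), with the bar end sticking out straight down at columns 313–325. So the bar lies along the stand's x, and the knob axis is at (540.7, 275). I'll grip the bar.

>>> {"fn": "play_rows", "kwargs": {
  "motion": [
    [[-1.4,0.3,3,0,0,2.9],[-2.76,0.7,6,0,0,2.9],[-2.76,0.7,9,0,0,2.9],[-2.76,0.7,11,0,0,2.9],[-2.76,0.7,11,0,0,2.9]]
  ],
  "jaw": 0.45
}}

```text
time: 30.1
tool_pos: [539.8, 274.6, 67.1]
tcp_rot: [-179.9, -0.3, 177.0]
ft_force: [-1.2, -0.4, -0.4]
finger_gap: 38.2
grip_force: 0.0
```

>>> {"fn": "play_rows", "kwargs": {
  "motion": [
    [[0,0,1.5,0,0,0],[0,0,3,0,0,0],[0,0,3.8,0,0,0],[0,0,4,0,0,0],[0,0,4,0,0,0]]
  ]
}}

```text
time: 30.6
tool_pos: [541.7, 275.4, 30.0]
tcp_rot: [-180.0, -0.0, 177.1]
ft_force: [0.0, 0.3, 0.4]
finger_gap: 38.6
grip_force: 0.0
```

>>> {"fn": "play_rows", "kwargs": {
  "motion": [
    [[0,0,0,0,0,0],[0,0,0,0,0,0],[0,0,0,0,0,0],[0,0,0,0,0,0],[0,0,0,0,0,0]]
  ],
  "jaw": 0,
  "squeeze": 40
}}

```text
time: 31.1
tool_pos: [542.4, 274.7, 31.2]
tcp_rot: [-179.9, 0.1, 177.1]
ft_force: [-1.7, -4.6, 4.8]
finger_gap: 10.9
grip_force: 41.7
```

>>> {"fn": "play_rows", "kwargs": {
  "motion": [
    [[0,0,0,0,0,7],[0,0,0,0,0,14],[0,0,0,0,0,21],[0,0,0,0,0,28],[0,0,0,0,0,35]]
  ]
}}

```text
time: 31.6
tool_pos: [542.3, 274.3, 31.2]
tcp_rot: [-179.9, 0.1, 141.8]
ft_force: [-2.9, -8.0, 5.6]
finger_gap: 10.8
grip_force: 41.8
```

>>> {"fn": "play_rows", "kwargs": {
  "motion": [
    [[0,0,0,0,0,7],[0,0,0,0,0,14],[0,0,0,0,0,21],[0,0,0,0,0,28],[0,0,0,0,0,35]]
  ]
}}

```text
time: 32.1
tool_pos: [541.9, 274.0, 31.2]
tcp_rot: [-179.9, 0.1, 106.8]
ft_force: [-5.2, -9.3, 7.9]
finger_gap: 11.0
grip_force: 42.1
```

>>> {"fn": "play_rows", "kwargs": {
  "motion": [
    [[0,0,0,0,0,3],[0,0,0,0,0,5],[0,0,0,0,0,5]]
  ]
}}

```text
time: 32.4
tool_pos: [541.9, 273.9, 31.2]
tcp_rot: [-179.9, 0.1, 102.1]
ft_force: [-4.7, -10.6, 8.6]
finger_gap: 10.8
grip_force: 42.1
```

```bash
python3 - <<'E'
from bench import sensors
s=sensors.sense();print(s['time'],s['tool_pos'],s['tcp_rot'],s['ft_force'],s['wrist_torque'],s['finger_gap'],s['joint_pos'])
E
```

```text
32.4 [541.86781341 273.94409766  31.21163259] [-1.79945118e+02  1.29693302e-01  1.02063854e+02] [ -4.73576778 -10.57214826   8.56171819] [-1.43332072  0.786723    0.05019159] 10.756842618768918 [22.0532098  18.86550886 93.94905367 -0.12816787 67.26203611 10.0390357 ]
```

>>> {"fn": "play_rows", "kwargs": {
  "motion": [
    [[0,0,0,0,0,1.5],[0,0,0,0,0,1.5]]
  ]
}}

```text
time: 32.6
tool_pos: [541.8, 273.9, 31.2]
tcp_rot: [-179.9, 0.1, 100.6]
ft_force: [-4.2, -8.9, 8.1]
finger_gap: 11.1
grip_force: 43.1
```

>>> {"fn": "play_rows", "kwargs": {
  "motion": [
    [[0,0,0,0,0,0],[0,0,0,0,0,0],[0,0,0,0,0,0],[0,0,0,0,0,0]]
  ],
  "jaw": 0.45
}}

```text
time: 33.0
tool_pos: [542.0, 275.7, 30.3]
tcp_rot: [180.0, -0.0, 100.7]
ft_force: [0.3, -0.2, 0.2]
finger_gap: 38.6
grip_force: 0.0
```

>>> {"fn": "play_rows", "kwargs": {
  "motion": [
    [[0,0,-1.5,0,0,0],[0,0,-5,0,0,0],[0,0,-9,0,0,0],[0,0,-13,0,0,0],[0,0,-17,0,0,0]]
  ]
}}

```text
time: 33.5
tool_pos: [541.7, 275.6, 203.2]
tcp_rot: [179.9, -0.0, 100.7]
ft_force: [0.4, -0.2, -0.5]
finger_gap: 38.5
grip_force: 0.0
```

>>> {"fn": "play_rows", "kwargs": {
  "motion": [
    [[0,0,0,0,0,-8],[0,0,0,0,0,-16],[2,0,-4,0,0,-24],[2,0,-4,0,0,-32],[2,0,-4,0,0,-40]]
  ]
}}

```text
time: 34.0
tool_pos: [538.9, 296.2, 243.6]
tcp_rot: [179.8, 0.1, 141.0]
ft_force: [0.3, -0.1, -0.2]
finger_gap: 38.6
grip_force: 0.0
```

>>> {"fn": "play_rows", "kwargs": {
  "motion": [
    [[0,0,0,0,0,-8],[0,0,0,0,0,-16],[2,0,0,0,0,-24],[2,0,0,0,0,-32],[2,0,0,0,0,-39]]
  ]
}}

```text
time: 34.5
tool_pos: [522.3, 308.3, 241.7]
tcp_rot: [180.0, 0.1, -180.0]
ft_force: [0.3, 0.4, -0.2]
finger_gap: 38.4
grip_force: 0.0
```

>>> {"fn": "play_rows", "kwargs": {
  "motion": [
    [[0,0,0,0,0,0],[0,0,0,0,0,0]]
  ]
}}

```text
time: 34.7
tool_pos: [522.8, 307.9, 241.1]
tcp_rot: [180.0, 0.0, 179.4]
ft_force: [-0.0, -0.4, 0.3]
finger_gap: 38.5
grip_force: 0.0
```

```bash
python3 - <<'E'
from h import *
from bench import sensors,optics
s=sensors.sense();d=wristcam(optics.snapshot('wrist'),s)
print(s['time'],s['tool_pos'],s['tcp_rot'])
c=proj(d,(540.7,275,47))[0];u,v=proj(d,(540.7,275,24))[0].astype(int);print(c,u,v)
g=cv2.GaussianBlur(cv2.cvtColor(d['pixels'],cv2.COLOR_RGB2GRAY),(3,3),0)
for r in range(v-28,v+40,3):print(r,' '.join('%3d'%g[r,k] for k in range(u-36,u+39,3)))
t=optics.snapshot('top');pickle.dump(t,open('tend.pkl','wb'))
t0=pickle.load(open('top0.pkl','rb'))
df=np.abs(t['pixels'].astype(int)-t0['pixels']).max(2)
for n,X in(('bottle',(419,162,60)),('dish',(560,31,10)),('vial',(529,-342,40))):
    p=proj(t,X)[0].astype(int);a=df[p[1]-14:p[1]+15,p[0]-14:p[0]+15];print(n,p,(a>40).sum())
w=cv2.medianBlur(g,5);cc=cv2.HoughCircles(cv2.cvtColor(t['pixels'],cv2.COLOR_RGB2GRAY)[180:270,250:350],cv2.HOUGH_GRADIENT,1,15,param1=80,param2=12,minRadius=7,maxRadius=16)
if cc is not None:
  for k in cc[0][:5]:print(k[:2]+[250,180],k[2],ray(t,k[:2]+[250,180],30).round())
E
```

```text
34.7 [522.75916997 307.89641355 241.08086431] [1.79975961e+02 4.51565660e-02 1.79437118e+02]
[279.07959218 231.74699847] 281 226
198 101 102 102  86  65  64  64  64  65  66  87 102 101 101 102 101 101 103 101 100  99  98  98  98  93
201 102 102 103  99  73  65  64  64  63  64  67  92  94  91  95  98  99 101  99 100  98  98  97  97  93
204 102 103 103 102  93  66  63  64  62  67  73 108 117 115 110  97  90  96  99  99  98  99  98  98  92
207 103 102 102 101  97  68  65  68  70  65  48  50  54  56  83 104 110  92  95  99  97  99  98  98  91
210 102 101 101  99 100  82  67  71  43  23  17  24  36  35  33  40  74 115  96  96  98  98  98  97  90
213 103 101 101 101 100  92  73  43  21  18  19  21  32  34  33  35  34  73 111  92  98  99 100 100  88
216 103 102 101 101 100 103  54  22  17  18  23  20  23  35  34  34  33  34  93 105  93 100  99  94  70
219 102 102 102 101 100 109  45  19  18  18  18  18  22  27  29  28  24  20  55 112  88  86  87  72  64
222 102 101 101 101 102  99  31  20  18  17  17  17  14  17  13  16  14  16  22 101  77  62  63  62  63
225 102 101 101 101 103  91  27  20
[... 887 characters left out ...]
5  65  64  78
252 102  98 100  99 101 101 100 100 100  99  99  99  99  74  63  64  64  66  65  64  65  65  64  63  78
255 101  96  96  98  98  98 100 100 100 100  98  99  99  91  67  65  65  65  64  65  65  64  64  64  80
258 100  89 102 137 138 137 137 138 134 124 128 122 121 118 100  82  78  73  73  71  70  68  71  69  91
261 100  88  92 147 148 148 148 148 148 148 147 150 149 148 147 111  98  97  98  97  98  97  97  97  98
264 100  90  87 146 148 148 148 149 148 148 148 148 149 148 147 124  99  98  99  98  99  98  98  98  99
bottle [214 288] 24
dish [272 231] 0
vial [429 238] 0
[272.5 231.5] 12.0 [[556.  30.  30.]]
[310.5 243.5] 9.4 [[525. -60.  30.]]
[320.5 197.5] 15.4 [[637. -86.  30.]]
```

```bash
python3 - <<'E'
from h import *
from bench import job,sensors
for f in('top0.pkl','tend.pkl'):
    p=pickle.load(open(f,'rb'))['pixels'].astype(int)[265:310,190:240];m=(p[:,:,2]>p[:,:,0]+40);y,x=np.where(m);print(f,m.sum(),x.mean()+190,y.mean()+265)
E
```

```text
top0.pkl 223 209.30941704035874 284.8609865470852
tend.pkl 226 209.26991150442478 284.8716814159292
```

The bottle hasn't moved, the dish and vial are undisturbed, the mallet is standing and the knob is at its far stop.

```bash
python3 -c "
from bench import job
print(job.hand_in())"
```

```text
the job is handed in; nothing more can be done
None
```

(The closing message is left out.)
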